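# Prime the slideway oil line with the hand lubricator

### The job

Oil the machine slide with its hand lubricator: press the pump knob down with the fingertips and let it spring back up, full strokes, again and again, until the indicator pin at the end of the distributor block has popped fully out. Then stop pumping and leave the knob fully up; one stroke too many is harmless, but do not go on and overfill the line. Do not pick up or disturb the oil bottle, grease tin, brass fitting or wrench around it.

Things in the scene. Friction and masses are not known exactly. Their poses are not given: they have to be found in the camera images.
- machine: Fixed unit: green machine slide and its lubricator on a dark steel plate (x -170..190, y -190..170 mm in its axes). Origin on the bench top, z up. +y half: slide with T-slotted steel top at z 112 mm and a handwheel at its -x end. -y half: white oil tank with aluminium head (top at z 117 mm) that carries the pump knob; beside it, towards +x, the distributor block.
- knob_top (a point): Centre of the flat top (38 mm across) of the pump knob, a black mushroom knob 46 mm across, 16 mm thick, on a 12 mm steel rod rising from the lubricator head. Its top is 179 mm above the bench at rest, 149 mm when fully down; the point moves with it. All else nearby is below 145 mm. The low grey disc beside it on the head is only the filler cap.
- plunger (a joint): Travel of the pump knob straight down, m: 0 fully up, 0.030 fully down (hard stop). A spring brings it back to 0 within 0.2 s. Pressing takes 4 N at first and about 15 N near the foot at a calm 0.06 m/s, more when faster. Every full stroke (down to 0.026 or more, then fully up) sends about the same shot of oil; short strokes send less or nothing. It cannot be pulled up.
- pin (a joint): How far the indicator pin has come out, m: 0 is in, 0.016 fully out. A level 9 mm round steel pin, 67 mm above the bench, in the -y end of the distributor block. It stays in while pressure builds, then comes out within a stroke or two and stays out. Some 4 to 6 full strokes are needed, as the line still holds some pressure. Pulled out by hand, it goes back in.
- pin_tip (a point): Outer end of the indicator pin: 3 mm proud of its dark steel gland (18 mm across) when in, 19 mm when fully out; it moves along the machine's -y. The distributor block (aluminium, 36 x 100 mm, top 85 mm above the bench) lies behind it towards +y.
- needle (a joint): Black needle of the round pressure gauge (54 mm across, facing up) on the distributor block, rad, growing clockwise seen from above: 0 is no pressure; starts between 0 and 0.8 and gains about 0.5 per full stroke; the pin is fully out at about 2.6; above 3.8 the line is overfilled. It keeps its value between strokes.
- oil_bottle_mid (a point): Centre of a white plastic oil bottle with black cap, 54 mm across, 140 mm tall, standing loose beside the -y edge of the base plate. Leave alone.
- grease_tin_mid (a point): Centre of a closed steel tin, 72 mm across, 55 mm tall, standing loose beside the -y edge of the base plate. Leave alone.
- brass_fitting_mid (a point): Centre of a brass pipe fitting, foot 32 mm across, 40 mm tall, standing loose beside the -y edge of the base plate. Leave alone.
- wrench_grip (a point): Handle of a 150 mm steel wrench lying loose on the slide's steel top. Leave alone.

How it is judged:
By the outcome, as a careful person would: the job done as asked, in the order asked, and still so for the second after the job is handed in, with the robot touching nothing.
It also fails if it takes over 51 s, if anything falls off the work surface, if the arm or the gripper's body presses on something with over 40 N, if the wrist force passes 120 N, or if a joint passes its speed limit or range.

### The arm

A 6-joint arm with a two-finger parallel gripper is mounted at the origin on the work surface. World frame = base frame: x ahead of the robot, y to its left, z up, the work surface at z = 0. Lengths are in mm, angles in rad, forces in N, time in s.
With the tool pointing down it reaches from about 300 to 775 mm from the base axis. Payload 14.6 kg.
Tool frame: the origin (TCP) lies on the centre line of the jaws, within the pads' length; the fingertips stand ahead of it and the grasp point (between the pads) is the TCP (manip.tip_reach is the z of the fingertips in the tool frame, in mm); z points along the fingers, y is the direction in which the jaws open and shut (so a half turn about z gives the same grasp; the last joint's range is limited). The gripper opens to 94 mm and grips with 3 to 60 N. Pads are 16 mm wide; open, the fingers measure 119 mm over their backs; the gripper's body (75 mm by 177 mm) begins 78 mm behind the grasp point.
Start: joints at [-1.375, 0.3, 1.521, -0, 1.321, -0.067], TCP at [142.875, -531.108, 224.446] pointing down, gripper open.
Joint ranges: [-3.03, 3.03], [-0.79, 2.21], [0.23, 2.52], [-1.04, 4.18], [0, 3.07], [-2.55, 2.55]. Speed limits (rad/s): [2.22, 2.22, 2.57, 3.14, 3.14, 3.14].

### API

Orientations are given as [roll, pitch, yaw] about the fixed x, y, z axes, in that order (R = Rz(yaw) Ry(pitch) Rx(roll)).
In Python, from cell import manip, camera, search_frame, masks_of, tip_of gives the robot as it stands.
- The arm moves only by the tool send_rows, never from a script. Its argument "plan" is a list of rows, each an object with "travel": the shift along the tool's x, y, z in mm, a list of three; "delta_rot": the turn, a rotation vector about the tool's x, y, z in degrees, a list of three; "fingers": the gripper's target within -1 to 1 (shut at 1, half-way at 0, fully open at -1). In form: [{"travel": [dx, dy, dz], "delta_rot": [wx, wy, wz], "fingers": fingers}, ...]. A call has 1 to 20 rows; each row shifts and turns the commanded pose from where the row before left it, along the tool's axes as they then stand; what a row does not reach is not made up. A row lasts 1/8 s, in which the tool goes at most 62.5 mm and 10.7 degrees, less where a joint would pass 70% of its speed; a pose out of reach is approached as far as the arm can. A call is refused whole if a number of a shift passes 62.5 or a number of a turn 10.7, either way. A call with a gripper value outside its range is refused whole. The fingers move at their own pace and stop on an object; "grip_force" is the grip in N (left out, the last holds). Time passes only in rows, so rows that do not move let the fingers close. It gives the time, the measured TCP pose, the force and the opening at its end, in the units of the state.
- manip.read_state(): the state, without advancing time (a new reading comes with each control period).
- camera(name): name is "scene" or "top"; returns a dict with "color" (420x560x3 uint8, red, green, blue), "z_map" (420x560 float32, mm along the optical axis (not along the pixel's ray), 0 where there is no reading), "fov_y" (degrees; the focal length in pixels is half the picture's height over the tangent of half this angle, whatever the lens; pixels are square), "cx", "cy" (the principal point, pixels), "k1" (the pictures are not rectified: a ray, as slopes to the right and down, at radius r is drawn at 1 + k1 r^2 times it, then the intrinsics apply), "world_from_camera" (4x4, takes a point from camera to world coordinates). Camera axes: x right, y up, looking along -z (the intrinsics and any distortion apply to the point x, -y, -z); pixel columns grow to the right and rows downward; lengths in mm; the calibration is good to about 2 mm. A picture is of the moment at which its call begins.
- manip.sign_off(): hands the job in, once; it reports no verdict.
Trained networks look in the newest picture that a camera, given by its name, has taken for a name from the list of things; names that differ only in an ending like _2 or _b are one class to them, and where a whole thing is asked for, a point or a joint stands for the part that bears it (a point fixed in the world has none). Each returns a list of dicts, best first, with "confidence" (0 to 1); they miss things now and then, are a little off and sometimes report something else, mostly with a low value. They report only what shows in the picture. A call takes as long as a camera call.
- search_frame(name, camera): "at" ([x, y, z] in mm, in the coordinates of the camera as it stood for that picture, good to about 4 mm: the middle of the surface that is visible of it).
- masks_of(name, camera): "region" (420x560 bool, what is visible of it).
- tip_of(name, camera): "at" ([x, y, z] in mm, in the coordinates of the camera as it stood for that picture, good to about 4 mm: a listed point, or the origin of a listed thing).
The state is a dict: "clock": time; "joints": joint angles; "qd": joint speeds; "effort": joint torques, N m; "eef_pos": TCP position; "eef_rot": TCP orientation; "wrist_force": force on the tool from outside, world axes, zero at the start; "moment": the same for the moment, N m; "finger_gap": finger opening in mm.
Only numpy, scipy, OpenCV 4.12 (cv2) and the standard library are available. Lean on these libraries where they do the work, as an engineer would, in place of code of your own. Each camera call takes 0.05 s, during which the arm holds its last target. There are 200 camera calls.

## Working session

There is one attempt and no reset: what is moved stays moved. The work goes in short steps, Python scripts to look and compute and a tool call to move; the robot and the scene stay as the last step left them, time stands still between calls to the robot, and variables do not carry over. Pictures are saved under pics/ and viewed, about 8 in all and at most 12, crops included, and the job is handed in when it is done.

Besides the shell and the picture viewer there is one more tool, called after "Request:" as name(argument=value, ...), one argument or row to a line, values as JSON. send_rows: Moves the arm, as the interface text tells. Its arguments: {"type":"object","properties":{"plan":{"type":"array"},"grip_force":{"type":"number"}},"required":["plan"]}

```bash
mkdir -p pics
cat > h.py <<'E'
import numpy as np, cv2
from cell import manip, camera, search_frame, masks_of, tip_of
def W(c,p):
    return (c["world_from_camera"]@np.r_[p,1])[:3]
def save(c,n): cv2.imwrite('pics/'+n,c["color"][:,:,::-1])
E
python3 - <<'E'
from h import *
s=manip.read_state();print({k:np.round(v,3).tolist() for k,v in s.items()}, manip.tip_reach)
ims=[]
for n in ("scene","top"):
    c=camera(n);save(c,n+'0.png')
    print(n,c["fov_y"],c["cx"],c["cy"],c["k1"],np.round(c["world_from_camera"],3).tolist())
    for t in ("knob_top","pin_tip","machine","oil_bottle_mid","grease_tin_mid","brass_fitting_mid","wrench_grip"):
        print(t,[(np.round(W(c,d["at"])).tolist(),round(d["confidence"],2)) for d in tip_of(t,n)[:2]])
E
```

```text
{'clock': 0.0, 'joints': [-1.375, 0.3, 1.522, -0.0, 1.321, -0.067], 'qd': [0.0, 0.0, -0.0, 0.001, 0.0, -0.001], 'effort': [0.001, -53.18, -35.274, 0.071, 0.024, -0.0], 'eef_pos': [142.824, -530.883, 223.896], 'eef_rot': [-3.14, -0.0, 0.263], 'wrist_force': [0.486, 0.293, 0.79], 'moment': [-0.039, 0.03, 0.063], 'finger_gap': 94.182} 19.0
scene 43.577596026704335 271.1207696343114 207.7704005171898 -0.04039651590672789 [[0.825, -0.324, 0.462, 1016.34], [0.564, 0.45, -0.692, -757.732], [0.016, 0.832, 0.554, 728.714], [0.0, 0.0, 0.0, 1.0]]
knob_top [([541.0, 51.0, 179.0], 0.55)]
pin_tip [([542.0, 154.0, -0.0], 0.16)]
machine [([542.0, 155.0, -3.0], 0.56)]
oil_bottle_mid [([624.0, -97.0, 69.0], 0.9)]
grease_tin_mid [([460.0, -103.0, 28.0], 0.8)]
brass_fitting_mid [([541.0, -107.0, 20.0], 0.51)]
wrench_grip [([526.0, 238.0, 114.0], 0.75), ([542.0, 54.0, 181.0], 0.57)]
top 56.365574997807656 278.52124306048796 208.744997063979 -0.09303454703544008 [[-0.013, 0.982, -0.191, 386.96], [-1.0, -0.016, -0.018, -30.344], [-0.021, 0.191, 0.981, 885.867], [0.0, 0.0, 0.0, 1.0]]
knob_top [([543.0, 52.0, 178.0], 0.56)]
pin_tip []
machine [([542.0, 156.0, 2.0], 0.72)]
oil_bottle_mid [([618.0, -95.0, 67.0], 0.78)]
grease_tin_mid [([462.0, -108.0, 33.0], 0.56)]
brass_fitting_mid [([542.0, -105.0, 25.0], 0.45)]
wrench_grip [([524.0, 239.0, 117.0], 0.77)]
```

```bash
python3 -c "
import cv2,numpy as np
cv2.imwrite('pics/both0.png',cv2.resize(np.vstack([cv2.imread('pics/scene0.png'),cv2.imread('pics/top0.png')]),(400,600)))"
```

```text
(no output)
```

View pics/scene0.png

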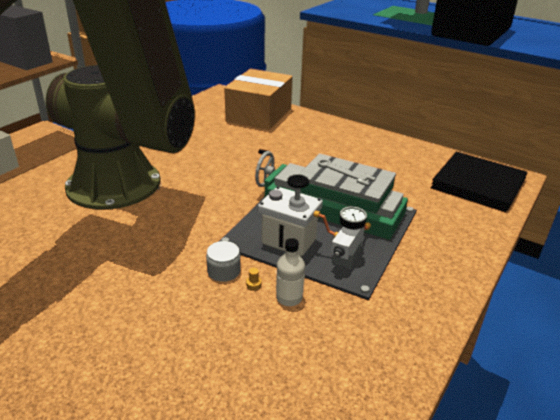

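View pics/top0.png

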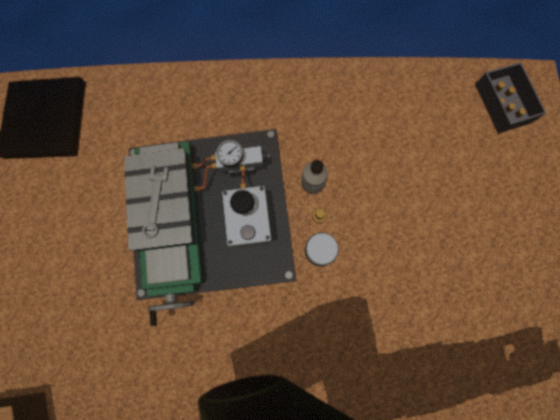

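The scene view shows the knob at about (298,182), the gauge at (352,215) and the pin gland at (338,252), so the scene camera can see all of them. In the top view the knob is at (242,202) and the gauge at (230,153). Both cameras put the knob at about (542, 51.5, 179). I'll move above it with the fingers shut.

Request:
send_rows(
  plan=[
    {"travel": [15,-13,0],"delta_rot": [0,0,0],"fingers": 1},
    {"travel": [31.5,-27,0],"delta_rot": [0,0,0],"fingers": 1},
    {"travel": [31.5,-27,0],"delta_rot": [0,0,0],"fingers": 1},
    {"travel": [31.5,-27,0],"delta_rot": [0,0,0],"fingers": 1},
    {"travel": [31.5,-27,0],"delta_rot": [0,0,0],"fingers": 1},
    {"travel": [31.5,-27,0],"delta_rot": [0,0,0],"fingers": 1},
    {"travel": [31.5,-27,0],"delta_rot": [0,0,0],"fingers": 1},
    {"travel": [31.5,-27,0],"delta_rot": [0,0,0],"fingers": 1},
    {"travel": [31.5,-27,0],"delta_rot": [0,0,0],"fingers": 1},
    {"travel": [31.5,-27,0],"delta_rot": [0,0,0],"fingers": 1},
    {"travel": [31.5,-27,0],"delta_rot": [0,0,0],"fingers": 1},
    {"travel": [31.5,-27,0],"delta_rot": [0,0,0],"fingers": 1},
    {"travel": [31.5,-27,0],"delta_rot": [0,0,0],"fingers": 1},
    {"travel": [31.5,-27,0],"delta_rot": [0,0,0],"fingers": 1},
    {"travel": [31.5,-27,0],"delta_rot": [0,0,0],"fingers": 1},
    {"travel": [31.5,-27,0],"delta_rot": [0,0,0],"fingers": 1},
    {"travel": [31.5,-27,0],"delta_rot": [0,0,0],"fingers": 1},
    {"travel": [31.5,-27,0],"delta_rot": [0,0,0],"fingers": 1},
    {"travel": [17,-13,0],"delta_rot": [0,0,0],"fingers": 1},
    {"travel": [0,0,0],"delta_rot": [0,0,0],"fingers": 1},
  ],
  grip_force=20,
)

```text
clock: 3.3
eef_pos: [564.4, 86.3, 224.1]
eef_rot: [-3.141, 0.001, 0.265]
wrist_force: [0.3, -0.4, 1.0]
finger_gap: 0.4
```

```bash
cat > look.py <<'E'
import sys
from h import *
n=sys.argv[1]
s=manip.read_state();print({k:np.round(s[k],2).tolist() for k in("clock","eef_pos","eef_rot","wrist_force","finger_gap")})
c=camera("scene");save(c,n+'.png')
for t in("knob_top","pin_tip"):
    print(t,[(np.round(W(c,d["at"])).tolist(),round(d["confidence"],2)) for d in tip_of(t,"scene")[:2]])
cv2.imwrite('pics/'+n+'c.png',cv2.resize(c["color"][140:275,240:420,::-1],(800,600),interpolation=cv2.INTER_CUBIC))
E
python3 look.py a
```

```text
{'clock': 3.3, 'eef_pos': [564.4, 86.26, 224.09], 'eef_rot': [-3.14, 0.0, 0.26], 'wrist_force': [0.34, -0.45, 0.95], 'finger_gap': 0.38}
knob_top [([541.0, 53.0, 182.0], 0.76)]
pin_tip []
```

View pics/ac.png

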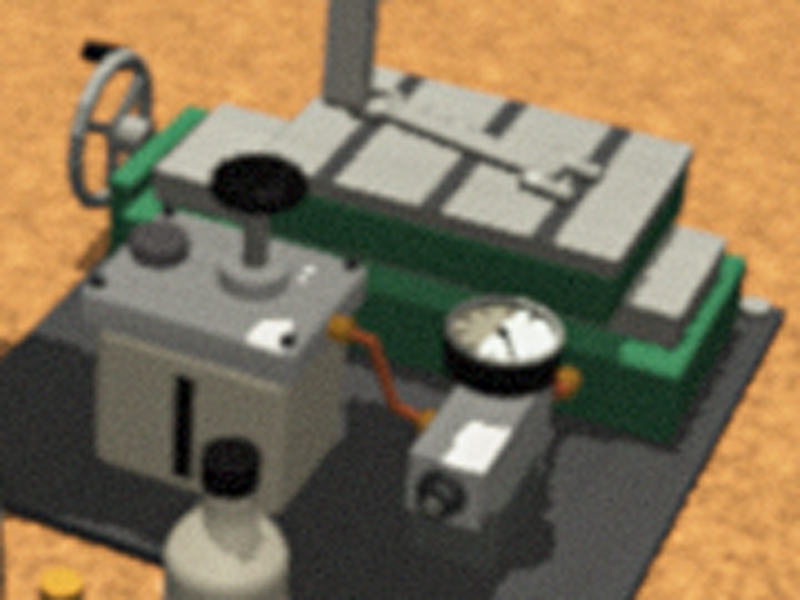

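The crop shows the pin in at (437,495), the needle near the start of its scale at (510,340), and the fingers past the knob. I sent one row too many, so I'll correct that first. Then I'll press once and check.

Request:
send_rows(
  plan=[
    {"travel": [-15,13.5,0],"delta_rot": [0,0,0],"fingers": 1},
    {"travel": [-16,13.5,0],"delta_rot": [0,0,0],"fingers": 1},
    {"travel": [0,0,10],"delta_rot": [0,0,0],"fingers": 1},
    {"travel": [0,0,11],"delta_rot": [0,0,0],"fingers": 1},
    {"travel": [0,0,8.5],"delta_rot": [0,0,0],"fingers": 1},
    {"travel": [0,0,8.5],"delta_rot": [0,0,0],"fingers": 1},
    {"travel": [0,0,8.5],"delta_rot": [0,0,0],"fingers": 1},
    {"travel": [0,0,8.5],"delta_rot": [0,0,0],"fingers": 1},
    {"travel": [0,0,0],"delta_rot": [0,0,0],"fingers": 1},
  ],
)

```text
clock: 4.58
eef_pos: [542.0, 50.8, 169.2]
eef_rot: [3.142, 0.0, 0.263]
wrist_force: [-4.6, -0.9, 9.0]
finger_gap: 0.7
```

```bash
python3 look.py b
```

```text
{'clock': 4.58, 'eef_pos': [541.97, 50.81, 169.24], 'eef_rot': [3.14, 0.0, 0.26], 'wrist_force': [-4.64, -0.91, 8.99], 'finger_gap': 0.72}
knob_top [([543.0, 56.0, 148.0], 0.63)]
pin_tip []
```

View pics/bc.png

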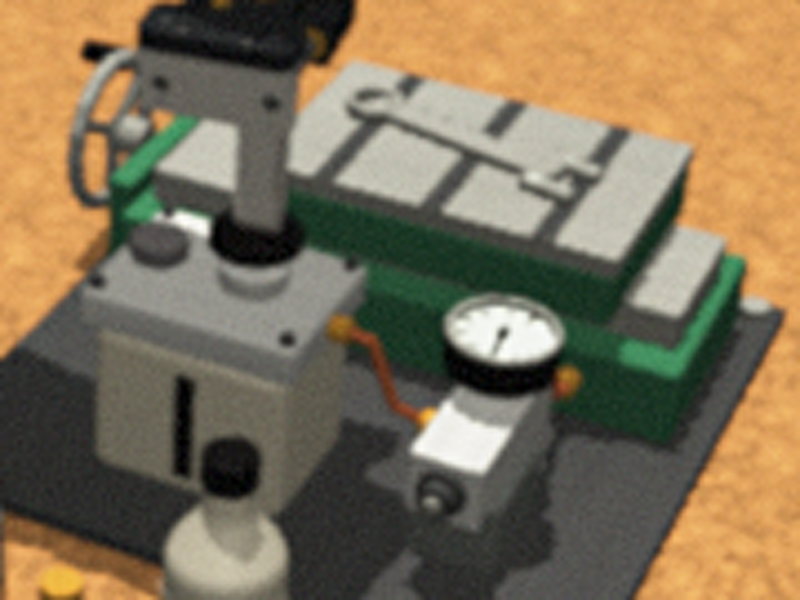

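The knob is down about 29.8 mm, the fingertips are centred on it, and the gauge and pin stay in view. I'll release, then make two more full strokes and end with the knob up.

Request:
send_rows(
  plan=[
    {"travel": [0,0,-17],"delta_rot": [0,0,0],"fingers": 1},
    {"travel": [0,0,-18],"delta_rot": [0,0,0],"fingers": 1},
    {"travel": [0,0,0],"delta_rot": [0,0,0],"fingers": 1},
    {"travel": [0,0,0],"delta_rot": [0,0,0],"fingers": 1},
    {"travel": [0,0,9],"delta_rot": [0,0,0],"fingers": 1},
    {"travel": [0,0,9],"delta_rot": [0,0,0],"fingers": 1},
    {"travel": [0,0,8.5],"delta_rot": [0,0,0],"fingers": 1},
    {"travel": [0,0,8.5],"delta_rot": [0,0,0],"fingers": 1},
    {"travel": [0,0,0],"delta_rot": [0,0,0],"fingers": 1},
    {"travel": [0,0,-17],"delta_rot": [0,0,0],"fingers": 1},
    {"travel": [0,0,-18],"delta_rot": [0,0,0],"fingers": 1},
    {"travel": [0,0,0],"delta_rot": [0,0,0],"fingers": 1},
    {"travel": [0,0,0],"delta_rot": [0,0,0],"fingers": 1},
    {"travel": [0,0,9],"delta_rot": [0,0,0],"fingers": 1},
    {"travel": [0,0,9],"delta_rot": [0,0,0],"fingers": 1},
    {"travel": [0,0,8.5],"delta_rot": [0,0,0],"fingers": 1},
    {"travel": [0,0,8.5],"delta_rot": [0,0,0],"fingers": 1},
    {"travel": [0,0,0],"delta_rot": [0,0,0],"fingers": 1},
    {"travel": [0,0,-17],"delta_rot": [0,0,0],"fingers": 1},
    {"travel": [0,0,-18],"delta_rot": [0,0,0],"fingers": 1},
  ],
)

```text
clock: 7.22
eef_pos: [541.7, 50.5, 204.0]
eef_rot: [-3.141, 0.001, 0.263]
wrist_force: [-0.7, -0.6, 0.7]
finger_gap: 0.8
```

Request:
send_rows(
  plan=[
    {"travel": [0,0,0],"delta_rot": [0,0,0],"fingers": 1},
    {"travel": [0,0,0],"delta_rot": [0,0,0],"fingers": 1},
  ],
)

```text
clock: 7.48
eef_pos: [541.6, 50.5, 203.1]
eef_rot: [-3.141, 0.002, 0.263]
wrist_force: [0.0, 1.1, -0.5]
finger_gap: 0.3
```

```bash
python3 look.py c
```

```text
{'clock': 7.48, 'eef_pos': [541.55, 50.52, 203.12], 'eef_rot': [-3.14, 0.0, 0.26], 'wrist_force': [0.04, 1.09, -0.52], 'finger_gap': 0.29}
knob_top [([541.0, 52.0, 180.0], 0.84)]
pin_tip []
```

View pics/cc.png

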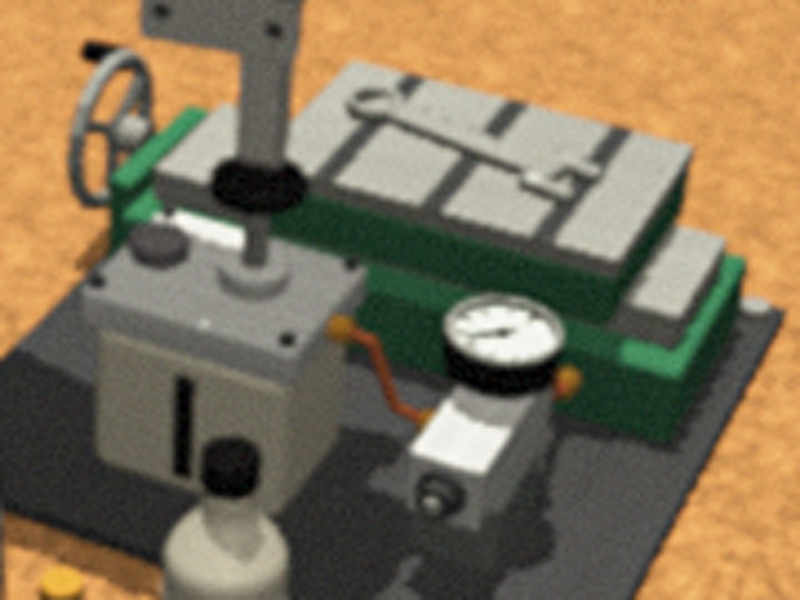

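The needle has turned clockwise from down-left to left over those strokes, and the pin at (435,495) is still in. From here I'll make one stroke at a time.

Request:
send_rows(
  plan=[
    {"travel": [0,0,9],"delta_rot": [0,0,0],"fingers": 1},
    {"travel": [0,0,9],"delta_rot": [0,0,0],"fingers": 1},
    {"travel": [0,0,8.5],"delta_rot": [0,0,0],"fingers": 1},
    {"travel": [0,0,8.5],"delta_rot": [0,0,0],"fingers": 1},
    {"travel": [0,0,0],"delta_rot": [0,0,0],"fingers": 1},
    {"travel": [0,0,-17],"delta_rot": [0,0,0],"fingers": 1},
    {"travel": [0,0,-18],"delta_rot": [0,0,0],"fingers": 1},
    {"travel": [0,0,0],"delta_rot": [0,0,0],"fingers": 1},
    {"travel": [0,0,0],"delta_rot": [0,0,0],"fingers": 1},
    {"travel": [0,0,0],"delta_rot": [0,0,0],"fingers": 1},
  ],
)

```text
clock: 8.88
eef_pos: [541.6, 50.5, 203.4]
eef_rot: [-3.141, 0.002, 0.263]
wrist_force: [0.3, -1.1, 0.5]
finger_gap: 0.7
```

```bash
python3 look.py d
```

```text
{'clock': 8.88, 'eef_pos': [541.64, 50.51, 203.44], 'eef_rot': [-3.14, 0.0, 0.26], 'wrist_force': [0.34, -1.11, 0.55], 'finger_gap': 0.69}
knob_top [([545.0, 52.0, 179.0], 0.5)]
pin_tip []
```

View pics/dc.png

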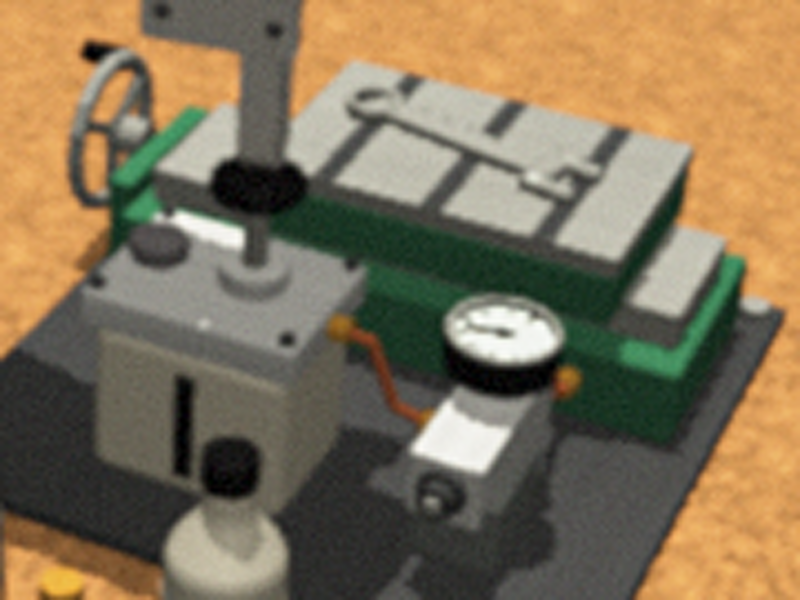

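The needle has moved on by about 0.5 rad and the pin is still in. One more stroke.

Request:
send_rows(
  plan=[
    {"travel": [0,0,9],"delta_rot": [0,0,0],"fingers": 1},
    {"travel": [0,0,9],"delta_rot": [0,0,0],"fingers": 1},
    {"travel": [0,0,8.5],"delta_rot": [0,0,0],"fingers": 1},
    {"travel": [0,0,8.5],"delta_rot": [0,0,0],"fingers": 1},
    {"travel": [0,0,0],"delta_rot": [0,0,0],"fingers": 1},
    {"travel": [0,0,-17],"delta_rot": [0,0,0],"fingers": 1},
    {"travel": [0,0,-18],"delta_rot": [0,0,0],"fingers": 1},
    {"travel": [0,0,0],"delta_rot": [0,0,0],"fingers": 1},
    {"travel": [0,0,0],"delta_rot": [0,0,0],"fingers": 1},
    {"travel": [0,0,0],"delta_rot": [0,0,0],"fingers": 1},
  ],
)

```text
clock: 10.28
eef_pos: [541.7, 50.5, 203.4]
eef_rot: [-3.141, 0.001, 0.263]
wrist_force: [-0.8, 0.0, 0.2]
finger_gap: 0.3
```

```bash
python3 look.py e
```

```text
{'clock': 10.28, 'eef_pos': [541.66, 50.55, 203.39], 'eef_rot': [-3.14, 0.0, 0.26], 'wrist_force': [-0.81, 0.0, 0.17], 'finger_gap': 0.28}
knob_top [([543.0, 53.0, 182.0], 0.72)]
pin_tip [([668.0, -8.0, 62.0], 0.42)]
```

View pics/ec.png

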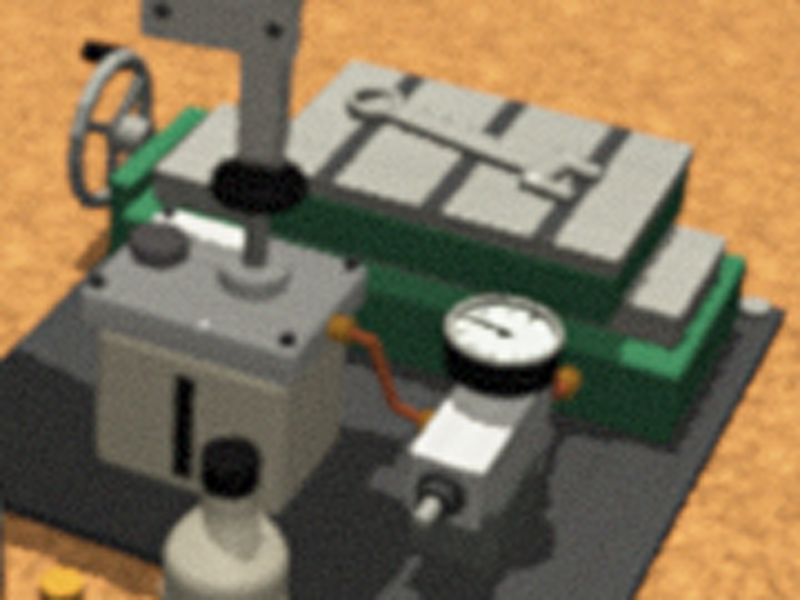

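The pin has come out, with its tip at about crop (425,515). I'll work out how far from the calibration.

```bash
cat > pin.py <<'E'
import sys
from h import *
c=camera("scene")
f=210/np.tan(np.radians(c["fov_y"]/2))
def proj(p):
    q=np.linalg.inv(c["world_from_camera"])@np.r_[p,1]; a=np.array([q[0],-q[1]])/-q[2]; a=a*(1+c["k1"]*(a@a)); return f*a+[c["cx"],c["cy"]]
crop=lambda p:(proj(p)-[240,140])*[800/180,600/135]
for y in (8,3,-8): print(y,crop([668,y,67.]))
print("16mm ->",crop([668,-8.,67])-crop([668,8.,67]))
g=[cv2.imread(f'pics/{n}.png')[238:264,325:351] for n in sys.argv[1:]]
cv2.imwrite('pics/pp%s.png'%''.join(sys.argv[1:]),cv2.resize(np.hstack(g),None,fx=15 if len(g)<3 else 10,fy=15 if len(g)<3 else 10,interpolation=cv2.INTER_CUBIC))
E
python3 pin.py d e
```

```text
8 [433.32588079 506.44844621]
3 [428.05308462 512.10106091]
-8 [416.32912461 524.66788026]
16mm -> [-16.99675618  18.21943405]
```

View pics/ppde.png

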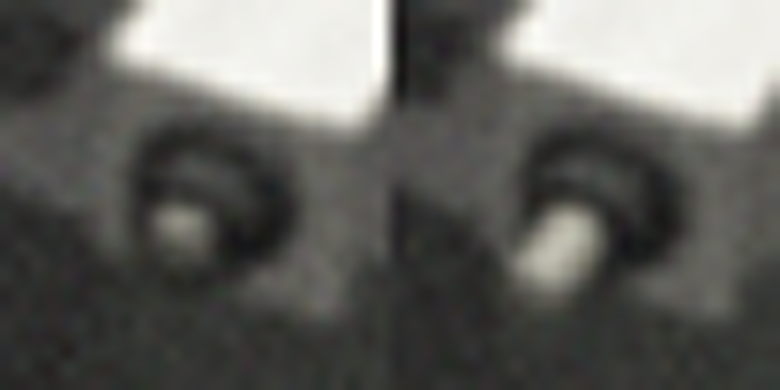

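A full 16 mm would shift the tip by about (-57,+61) px in this enlargement. It has moved about (-25,+38), so the pin is only partly out, at roughly 9–10 mm. One more stroke is needed.

Request:
send_rows(
  plan=[
    {"travel": [0,0,9],"delta_rot": [0,0,0],"fingers": 1},
    {"travel": [0,0,9],"delta_rot": [0,0,0],"fingers": 1},
    {"travel": [0,0,8.5],"delta_rot": [0,0,0],"fingers": 1},
    {"travel": [0,0,8.5],"delta_rot": [0,0,0],"fingers": 1},
    {"travel": [0,0,0],"delta_rot": [0,0,0],"fingers": 1},
    {"travel": [0,0,-17],"delta_rot": [0,0,0],"fingers": 1},
    {"travel": [0,0,-18],"delta_rot": [0,0,0],"fingers": 1},
    {"travel": [0,0,0],"delta_rot": [0,0,0],"fingers": 1},
    {"travel": [0,0,0],"delta_rot": [0,0,0],"fingers": 1},
    {"travel": [0,0,0],"delta_rot": [0,0,0],"fingers": 1},
  ],
)

```text
clock: 11.72
eef_pos: [541.7, 50.5, 203.5]
eef_rot: [-3.141, 0.001, 0.263]
wrist_force: [-0.0, -0.1, -0.1]
finger_gap: 0.8
```

```bash
python3 look.py f; python3 pin.py d e f; python3 -c "
import cv2,numpy as np
a=cv2.imread('pics/ppdef.png')
g=np.hstack([cv2.resize(cv2.imread(f'pics/{n}.png')[204:232,336:370],(260,214),interpolation=cv2.INTER_CUBIC) for n in 'def'])
cv2.imwrite('pics/sum.png',np.vstack([a,g[:,:a.shape[1]]]))"
```

```text
{'clock': 11.72, 'eef_pos': [541.66, 50.53, 203.49], 'eef_rot': [-3.14, 0.0, 0.26], 'wrist_force': [-0.05, -0.1, -0.14], 'finger_gap': 0.78}
knob_top [([542.0, 52.0, 179.0], 0.79)]
pin_tip []
8 [433.32588079 506.44844621]
3 [428.05308462 512.10106091]
-8 [416.32912461 524.66788026]
16mm -> [-16.99675618  18.21943405]
```

View pics/sum.png

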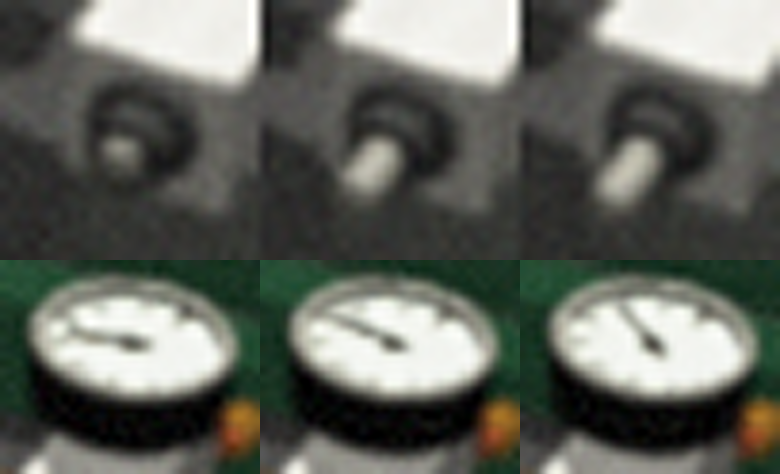

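The pin is further out and the needle has moved on another 0.5 or so. I'll measure both numerically before deciding on another stroke.

```bash
cat > m.py <<'E'
from h import *
cs=[camera("scene") for _ in range(8)]
c=cs[0]; avg=np.mean([k["color"] for k in cs],0)
cv2.imwrite('pics/favg.png',avg[:,:,::-1])
f=210/np.tan(np.radians(c["fov_y"]/2))
d=np.array([-17,18.22])/4.444
L=np.hypot(*d); d/=L
print("px per 16mm",L)
start=np.array([333.5,252.8])   # pin centre when in (pixels)
from scipy.ndimage import map_coordinates as mc
n=np.array([-d[1],d[0]])
for nm in ['a','b','c','d','e','favg']:
    im=cv2.imread(f'pics/{nm}.png').astype(float).mean(2)
    pr=[]
    for t in np.arange(-3,9,.5):
        pr.append(np.mean([mc(im,[[ (start+d*t+n*o)[1]],[(start+d*t+n*o)[0]]],order=1)[0] for o in(-.7,0,.7)]))
    print(nm,np.round(pr).astype(int).tolist())
# needle: rectify dial onto plane z
T=c["world_from_camera"]; Ti=np.linalg.inv(T)
def proj(p):
    q=Ti@np.r_[p,1]; a=np.array([q[0],-q[1]])/-q[2]; a=a*(1+c["k1"]*(a@a)); return f*a+[c["cx"],c["cy"]]
def unproj(u,z):
    a=(np.array(u)-[c["cx"],c["cy"]])/f
    b=a.copy()
    for _ in range(5): b=a/(1+c["k1"]*(b@b))
    r=T[:3,:3]@np.array([b[0],-b[1],-1]); return T[:3,3]+r*(z-T[2,3])/r[2]
z0=c["z_map"][214:219,350:356]; print("depth",np.median(z0))
a=(np.array([353.,215.])-[c["cx"],c["cy"]])/f; zz=np.median(z0)
P=(T@np.r_[a[0]*zz,-a[1]*zz,-zz,1])[:3]; print("dial",P)
xs=np.arange(-32,32,.4)
M=np.array([[proj([P[0]+x,P[1]-y,P[2]]) for x in xs] for y in xs]).astype(np.float32)
R=[cv2.remap(cv2.imread(f'pics/{nm}.png'),M,None,cv2.INTER_CUBIC) for nm in ['a','b','c','d','e','favg']]
R=[cv2.resize(r,(260,260)) for r in R]
cv2.imwrite('pics/dials.png',np.vstack([np.hstack(R[:3]),np.hstack(R[3:])]))
E
python3 m.py
```

```text
px per 16mm 5.607389187337679
a [39, 40, 41, 44, 49, 53, 58, 65, 71, 71, 66, 58, 50, 45, 44, 44, 42, 41, 43, 46, 45, 45, 44, 43]
b [60, 63, 67, 65, 63, 60, 62, 69, 74, 73, 66, 59, 52, 48, 46, 47, 46, 45, 44, 43, 43, 43, 45, 45]
c [55, 60, 67, 65, 59, 57, 59, 65, 71, 72, 65, 57, 50, 46, 44, 44, 45, 45, 45, 45, 44, 45, 45, 44]
d [57, 62, 67, 66, 61, 58, 59, 66, 72, 73, 67, 60, 52, 46, 43, 43, 44, 43, 42, 42, 44, 44, 44, 44]
e [60, 67, 75, 77, 79, 83, 87, 89, 89, 90, 86, 73, 57, 49, 46, 44, 42, 41, 42, 43, 44, 45, 44, 43]
favg [58, 65, 74, 77, 78, 80, 84, 89, 91, 89, 83, 74, 64, 56, 50, 45, 43, 43, 43, 43, 43, 44, 44, 44]
depth 1083.9629
dial [659.59651875  81.1078685  118.12158551][ WARN:0@9.645] global loadsave.cpp:1063 imwrite_ Unsupported depth image for selected encoder is fallbacked to CV_8U.
```

View pics/dials.png

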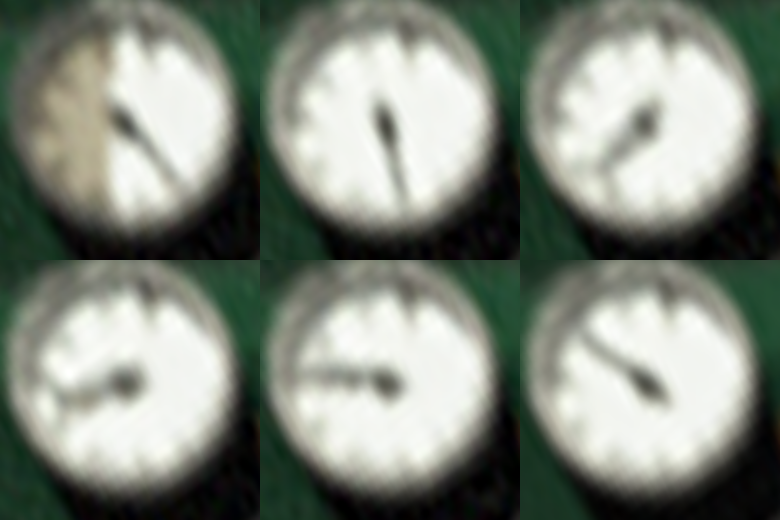

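The rectified dials show the needle turning from about 141° to 308° clockwise. That is about 2.9 rad over six strokes, and the start value was at least 0, so it is past 2.6. My pin scan line was about 4 px off to the side, so I'll redo it on the pin axis.

```bash
sed -i 's/333.5,252.8/337.3,253.3/; /^cs=/s/.*/cs=[camera("scene")]/; /favg.png/d; s/np.arange(-3,9,.5)/np.arange(0,10,.5)/' m.py; sed -i '/^# needle/,$d' m.py; python3 m.py
python3 - <<'E'
from h import *
T=None
c=camera("scene"); f=210/np.tan(np.radians(c["fov_y"]/2)); Ti=np.linalg.inv(c["world_from_camera"])
# pixel displacement 16 mm along machine -y at the pin, and centre of bright tip blob difference f-d
d=cv2.imread('pics/d.png').astype(float).mean(2);e=cv2.imread('pics/e.png').astype(float).mean(2);g=cv2.imread('pics/favg.png').astype(float).mean(2)
np.set_printoptions(linewidth=200)
print((g-d)[248:263,328:344].round().astype(int))
print((g-e)[248:263,328:344].round().astype(int))
E
```

```text
px per 16mm 5.607389187337679
a [77, 75, 72, 66, 58, 49, 44, 45, 48, 50, 50, 50, 50, 49, 47, 47, 48, 48, 47, 46]
b [102, 94, 82, 70, 60, 53, 50, 49, 49, 50, 50, 52, 51, 50, 50, 48, 48, 50, 49, 48]
c [103, 96, 85, 73, 63, 54, 49, 47, 49, 50, 51, 54, 54, 52, 51, 50, 49, 48, 46, 45]
d [102, 95, 82, 70, 62, 53, 46, 46, 47, 49, 49, 49, 49, 49, 48, 48, 47, 45, 45, 46]
e [153, 161, 165, 166, 166, 167, 163, 149, 130, 109, 91, 79, 67, 59, 55, 51, 47, 47, 46, 45]
favg [154, 164, 168, 169, 169, 170, 171, 170, 167, 158, 141, 120, 98, 80, 67, 59, 54, 50, 48, 46]
[[  1  -4   3   2  -2  -1   2   1   3   0   3  -1   1   7  -2   2]
 [ -3   2   1  -4   0   3  -1   2   5   1  -2   0  -5  -1  -6   0]
 [  0   2   2  -2  -4  -2   3   6  -5   2  -1   3   0   2   2   2]
 [  0  -6  -1   1   3  -1  -4   0  -4   3  -1  -2  -1  -1  -1  -1]
 [  2   6   2   3  -3  -3   6  17  26  18   2  -3  -2   0   0  -1]
 [ -1   0  -3  -2  -4   6  43  69  71  60  32   5   4  -3   4  -2]
 [  4  -4   5  -4  -2  25  87 114 113  81  40  15   2   1   1   1]
 [ -1  -3  -1  -2  17  75 124 136 109  78  31   2  -1  -5   0   2]
 [  1  -
[... 767 characters left out ...]
  -2  -4   3   0  -6   5   0]
 [  0   2   0  -6   3   1  -4  -1   4   1  -2   1  -1  -2  -2   0]
 [  3   5  -3   0 -10   3   0   0   1   6   0  -2   3  -2   2   0]
 [ -3  -5   0   3   2   5   9   1   5   4   0   4  -3   1   4   5]
 [ -4   0  -1   1  32  49  49  23   8  -2  -5   2   1  -4   1  -1]
 [  0   2   2   5  19  45  59  44  20   8   0   1  -2   3  -3  -2]
 [  0  -2   1   8   9  28  28  27  14   5  -1   1   3  -1  -1  -2]
 [  2  -5   3   6   9   8  16  13   5  -4   4   1   3  -1   0   4]
 [  1  -1  -2   1  -1   4   4   2  -1   1   4  -2   2   1  -7   1]
 [  4   0  -6   4   4  -1   1  -1   2   1   1  -2   1   2  -2   3]
 [  2   4   4   2   3  -6   4   0   5   1  -1  -1  -5  -3  -1  -6]]
```

Depending on the edge criterion, the pin is 13–15.3 mm out. The top camera resolves this direction better, so I'll lift clear and check from there.

Request:
send_rows(
  plan=[
    {"travel": [0,0,-25],"delta_rot": [0,0,0],"fingers": 1},
    {"travel": [-25,0,-25],"delta_rot": [0,0,0],"fingers": 1},
    {"travel": [-40,0,0],"delta_rot": [0,0,0],"fingers": 1},
    {"travel": [-40,0,0],"delta_rot": [0,0,0],"fingers": 1},
    {"travel": [-40,0,0],"delta_rot": [0,0,0],"fingers": 1},
    {"travel": [0,0,0],"delta_rot": [0,0,0],"fingers": 1},
  ],
)

```text
clock: 13.18
eef_pos: [400.7, 12.5, 255.0]
eef_rot: [3.141, -0.001, 0.262]
wrist_force: [0.4, 0.9, -0.4]
finger_gap: 0.2
```

Run:
```python
from h import *
cs=[camera("top") for _ in range(6)];c=cs[0]
avg=np.mean([k["color"] for k in cs],0).astype(np.uint8)
o=cv2.imread('pics/top0.png');n=avg[:,:,::-1]
cv2.imwrite('pics/topn.png',n)
cr=lambda i:cv2.resize(i[135:185,205:285],(800,500)[0:2],interpolation=cv2.INTER_CUBIC)
cv2.imwrite('pics/topcmp.png',cv2.resize(np.vstack([cr(o),cr(n)]),(480,600)))
f=210/np.tan(np.radians(c["fov_y"]/2));Ti=np.linalg.inv(c["world_from_camera"])
def proj(p):
    q=Ti@np.r_[p,1]; a=np.array([q[0],-q[1]])/-q[2]; a=a*(1+c["k1"]*(a@a)); return f*a+[c["cx"],c["cy"]]
for y in(11,8,-8):print(y,proj([664,y,67.]))
print("knob",[np.round(W(c,d["at"])) for d in tip_of("knob_top","top")])
```

```text
11 [265.79220878 156.16953234]
8 [267.15995784 156.14267929]
-8 [274.45852513 156.00142206]
knob [array([538.,  52., 178.])]
```

View pics/topcmp.png

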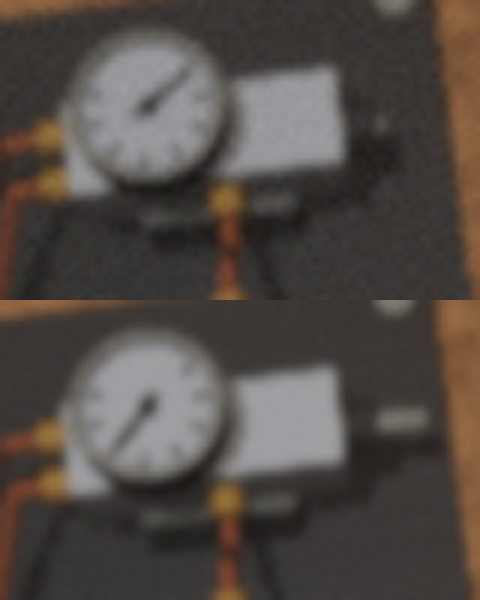

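The top view shows the pin protruding from crop x≈377 to 428. That is about 8.5 px, or 18.6 mm, against 19 mm for fully out, and its end has moved about 15 mm from the start. Together with the needle at 2.9 or more, the pin is fully out. The knob is up at z 178 and the arm is clear, so I'll hand in.

Run:
```python
from h import *
c=camera("scene")
for t in ("knob_top","oil_bottle_mid","grease_tin_mid","brass_fitting_mid","wrench_grip"):
    print(t,[np.round(W(c,d["at"])).tolist() for d in tip_of(t,"scene")[:1]])
print(manip.sign_off(), manip.read_state()["clock"])
```

```text
knob_top [[542.0, 54.0, 178.0]]
oil_bottle_mid [[619.0, -97.0, 67.0]]
grease_tin_mid [[461.0, -102.0, 27.0]]
brass_fitting_mid [[539.0, -109.0, 20.0]]
wrench_grip [[528.0, 238.0, 114.0]]
the job is handed in; nothing more can be done
the job is handed in; nothing more can be done
```

I pumped the lubricator six times; the indicator pin is out, the knob is fully up, and the job is handed in. It took about 14 s of the 51 s allowed.

- **Pumping:** I used the shut fingertips and pressed about 30 mm each time, letting the knob spring back fully between strokes. I stopped after the stroke that brought the pin out, then pulled the arm clear.
- **Pin:** the top camera shows about 18.6 mm protruding, against 19 mm for fully out. The scene camera was less clear, giving 13–15 mm of travel depending on how I judged the pin's edge. I went with the top camera, which sees that direction better.
- **Needle:** it gained about 2.9 rad over the six strokes, so it is past the 2.6 rad at which the pin is fully out. I could not read its starting value directly. The pin was still partly in after stroke five, so I estimate 2.9–3.2 rad now, below the 3.8 overfill mark.
- **Surroundings:** the last check put the knob top at about 178 mm. The bottle, tin, fitting and wrench were all where they started, within about 5 mm of measurement noise.

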